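Rock a jammed adaptor block out of its socket

ROBOT

A 6-joint arm with a two-finger parallel gripper is mounted at the origin on the work surface. World frame = base frame: x ahead of the robot, y to its left, z up, the work surface at z = 0. Lengths are in mm, angles in rad, forces in N, time in s.
With the tool pointing down it reaches from about 300 to 775 mm from the base axis. Payload 14.6 kg.
Tool frame: the origin (TCP) lies midway between the tips of the shut fingers; the grasp point (between the pads) lies 19 mm behind it; z points along the fingers, y is the line along which they close (so a half turn about z gives the same grasp; the last joint's range is limited). The gripper opens to 94 mm and grips with 3 to 60 N. Pads are 16 mm wide; open, the fingers measure 119 mm over their backs; the gripper's body (75 mm by 177 mm) begins 78 mm behind the grasp point.
Start: joints at [1.26, 0.3, 1.521, -0, 1.321, -0.067], TCP at [132.763, 533.726, 205.446] pointing down, gripper open.
Joint ranges: [-3.03, 3.03], [-0.79, 2.21], [0.23, 2.52], [-1.04, 4.18], [0, 3.07], [-2.55, 2.55]. Speed limits (rad/s): [2.22, 2.22, 2.57, 3.14, 3.14, 3.14].

INTERFACE

Orientations are given as [roll, pitch, yaw] about the fixed x, y, z axes, in that order (R = Rz(yaw) Ry(pitch) Rx(roll)).
In Python, from cell import manip, camera gives the robot as it stands.
- The arm moves only by the tool move_arm, never from a script. Its arguments are lists of equal length, an entry for each row: "dp": the shift along the world's x, y, z in mm, a list of three; "rotation": the turn, a rotation vector about the world's x, y, z in rad, a list of three; "hand": the opening, from 0 (shut) to 1 (fully open). A call has 1 to 10 rows; each row shifts and turns the commanded pose from where the row before left it; what a row does not reach is not made up. A row lasts 1/8 s, in which the tool goes at most 62.5 mm and 10.7 degrees, less where a joint would pass 70% of its speed; a pose out of reach is approached as far as the arm can. A call with a gripper value outside its range is refused whole. The fingers move at their own pace and stop on an object; "newtons" is the grip in N (left out, the last holds). Time passes only in rows, so rows that do not move let the fingers close. It gives the time, the measured TCP pose, the force, the opening and the grip force at its end, in the units of the state.
- manip.read_state(): the state, without advancing time (a new reading comes with each control period).
- camera(name): name is "scene" or "top"; returns a dict with "image" (384x512x3 uint8, red, green, blue), "fx", "fy", "cx", "cy" (pixels), "R" (3x3) and "t" (3): a world point X has camera coordinates R X + t. Camera axes: x right, y down, z forward; pixel columns grow to the right and rows downward; lengths in mm; the calibration is good to about 2 mm. A picture is of the moment at which its call begins. There is no depth.
- manip.sign_off(): hands the job in; it is judged then, once.
The state is a dict: "clock": time; "joints": joint angles; "qd": joint speeds; "effort": joint torques, N m; "eef_pos": TCP position; "eef_rot": TCP orientation; "wrist_force": force on the tool from outside, world axes, zero at the start; "moment": the same for the moment, N m; "finger_gap": finger opening in mm; "finger_force": force on a finger pad.
Only numpy, scipy, OpenCV 4.12 (cv2) and the standard library are available. Lean on these libraries where they do the work, as an engineer would, in place of code of your own. Each camera call takes 0.05 s, during which the arm holds its last target. There are 200 camera calls.

TASK

The aluminium adaptor block is jammed in the slot of the socket block on the bench. Take hold of its head and rock it side to side along the slot, leaning it clearly one way and then the other several times while easing it upward, until it works free; do not yank the socket block up off its base, and leave the other things on the bench alone. Finish still holding the block upright and still, centred just clear above the slot with about 15 mm of air under its tongue; do not put it down or let go.

Things in the scene. Friction and masses are not known exactly. Their poses are not given: they have to be found in the camera images.
- base: Fixed dark steel base plate, 120 (x) x 150 (y) x 12 mm, flat on the bench. Origin at the centre of its underside, z up. The steel socket block, 80 (x) x 110 (y) x 45 mm, stands centred on it.
- socket_mouth (a point): Centre of the slot at the level of the socket block's top face (57 mm above the bench). Axes as the base plate: y runs along the slot, x across it, z up. The slot is 52 mm (y) by 17 mm (x), 45 mm deep.
- ball_line (a point): Point 10 mm straight below socket_mouth, axes the same. Level with it four sprung steel balls, two in each long wall at y = -14 and +14 mm, pinch the block's tongue by friction: 40 to 65 N against a straight pull. While the block swings in lean, the balls slip up at one end and down at the other, and it can be raised with little force, 2 to 3 mm per 15 degree swing.
- socket (a joint): How far the 2.7 kg socket block is lifted up its dowels off the base plate, m: 0 = standing on the plate, its only way to move. A straight pull on the jammed block lifts the socket block along; more than 4 mm is a failure.
- block: Jammed aluminium adaptor block, 0.2 to 0.3 kg: tongue below 14 (x) x 40 (y) x 30 mm high, rectangular head 26 (x) x 30 (y) x 66 mm high, dark thumbscrew on top 16 mm wide, 10 mm high. Origin at the centre of the tongue's underside, z up. At the start the axes match the base's, the tongue is in the slot and the head's shoulders rest on the socket (origin 30 mm below socket_mouth).
- block_head (a point): Grip point on the head's axis, 74 mm above the block's origin; axes as block. The block leans up to about 10 degrees either way along the slot (about x), with about 10 to 17 N sideways here; it does not lean across. Leaned about the ball line it needs no shift. It is past the balls after rising about 20 mm, out of the slot at 30 mm.
- screwdriver: Bystander: black-handled screwdriver, 170 mm long, lying on the bench; origin below the tool.
- jar: Bystander: small jar, 48 mm diameter, 60 mm high; origin at the centre of its underside.
- collar: Bystander: steel collar, 42 mm outside diameter, 16 mm high, lying flat; origin at the centre of its underside.
Not all that is in view belongs to the job. Of the things that look like the base, the smallest one is meant.

How it is judged (in metres and radians):
On the way, in this order (a step that is already met when the one before it is completed fails the run):
1. block leaned to the slot's +y end, tongue still in the slot (angle between block's own z axis and vertical above 0.06 rad and y of block_head in the frame of socket_mouth above 0.002 m and z of block in the frame of socket_mouth below -0.004 m), for 0.03 s.
2. then leaned to the slot's -y end, tongue still in the slot (angle between block's own z axis and vertical above 0.06 rad and y of block_head in the frame of socket_mouth below -0.002 m and z of block in the frame of socket_mouth below -0.004 m), for 0.03 s.
At the end, for the whole second after the job is handed in: Block held, still, upright within 0.15 rad, its underside 4 to 40 mm above the socket top and within 20 mm of the slot centre, touching neither socket nor base; socket down within 3 mm. Earlier it was leaned 0.06 rad or more to the +y end and later to the -y end, tongue in the slot (z of block in the frame of socket_mouth between 0.004 and 0.04 m and horizontal distance between block and socket_mouth below 0.02 m and angle between block's own z axis and vertical below 0.15 rad and linear speed of block below 0.02 m/s and contact force between the fingers and block above 1 N and contact force between block and base below 0.1 N and value of joint socket below 0.003 m); the arm keeps its last pose, push and grip.
It fails at once if the socket block is yanked more than 4 mm up off its base plate (value of joint socket above 0.004 m).
It fails at once if a bystander is moved more than 30 mm (distance of any of screwdriver, jar, collar from where it was at the start of the episode above 0.03 m).
It also fails if it takes over 58 s, if anything falls off the work surface, if the arm or the gripper's body presses on something with over 40 N, if the wrist force passes 120 N, or if a joint passes its speed limit or range.

## Working session

There is one attempt and no reset: what is moved stays moved. The work goes in short steps, Python scripts to look and compute and a tool call to move; the robot and the scene stay as the last step left them, time stands still between calls to the robot, and variables do not carry over. Pictures are saved under pics/ and viewed, at most 10 in all, crops included, and the job is handed in when it is done.

Besides the shell and the picture viewer there is one more tool, called as name(argument=value, ...) on one line, values as JSON. move_arm: Moves the arm, as the interface text tells. Its arguments: {"type":"object","properties":{"dp":{"type":"array","items":{"type":"array","items":{"type":"number"}}},"rotation":{"type":"array","items":{"type":"array","items":{"type":"number"}}},"hand":{"type":"array","items":{"type":"number"}},"newtons":{"type":"number"}},"required":["dp","rotation","hand"]}

```bash
mkdir -p pics; cat > h.py <<'E'
import numpy as np, cv2
from cell import manip, camera
def ray(c,u,v,z):
    d=c["R"].T@np.array([(u-c["cx"])/c["fx"],(v-c["cy"])/c["fy"],1]); o=-c["R"].T@c["t"]
    return o+d*(z-o[2])/d[2]
def proj(c,X):
    p=c["R"]@np.array(X,float)+c["t"]; return c["fx"]*p[0]/p[2]+c["cx"],c["fy"]*p[1]/p[2]+c["cy"]
def shot(n):
    c=camera(n); c={k:(np.array(v,float) if k in"Rt" else v) for k,v in c.items()}; return c
E
python3 - <<'E'
from h import *
import pickle
C={n:shot(n) for n in("scene","top")}
pickle.dump(C,open("c0.pkl","wb"))
for n,c in C.items():
    cv2.imwrite(f"pics/{n}0.png",cv2.resize(c["image"][:,:,::-1],(800,600),interpolation=cv2.INTER_CUBIC)); print(n,c["fx"],c["R"].round(3).tolist(),c["t"].round())
print(manip.read_state())
E
```

```text
scene 422.63279216833195 [[-0.069, 0.998, 0.015], [0.79, 0.063, -0.609], [-0.609, -0.03, -0.793]] [  28. -389. 1517.]
top 496.36795265246707 [[-0.028, -1.0, -0.004], [-0.982, 0.029, -0.184], [0.184, -0.001, -0.983]] [  20.  560. 1072.]
{'clock': 0.1, 'joints': array([ 1.26042010e+00,  3.00414040e-01,  1.52152217e+00,  6.56129724e-06,
        1.32072062e+00, -6.65959005e-02]), 'qd': array([ 0.00094053, -0.00116092, -0.00239546, -0.00114116,  0.00035578,
       -0.00028506]), 'effort': array([ 2.51776808e-03, -5.32643509e+01, -3.53282475e+01,  7.10763247e-02,
        2.34010810e-02, -4.34881758e-05]), 'eef_pos': array([132.67971724, 533.50626428, 204.94255498]), 'eef_rot': array([-3.14053125e+00, -7.71590991e-05,  2.89781066e+00]), 'wrist_force': array([-0.16174755, -0.86108235,  0.79602211]), 'moment': array([-0.01381721, -0.00391201, -0.01272916]), 'finger_force': 0.0, 'finger_gap': 94.02000716245776}
```

View pics/scene0.png

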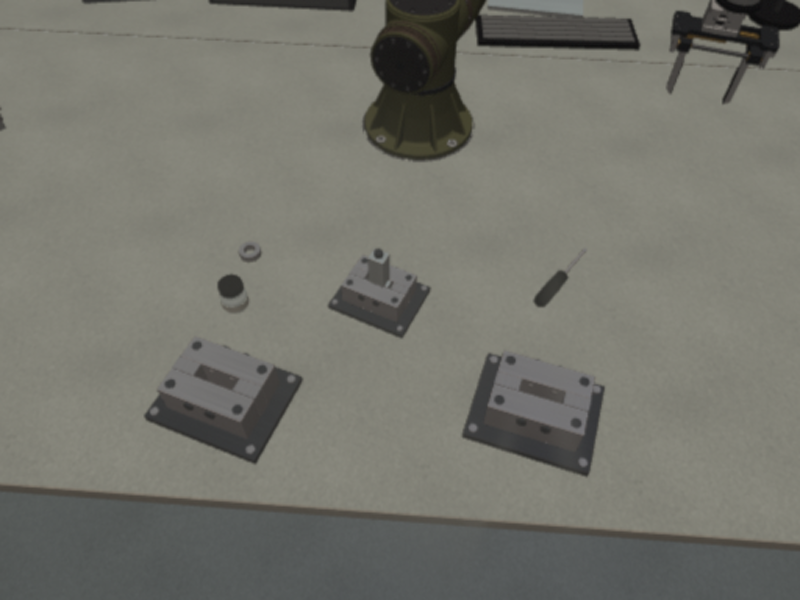

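View pics/top0.png

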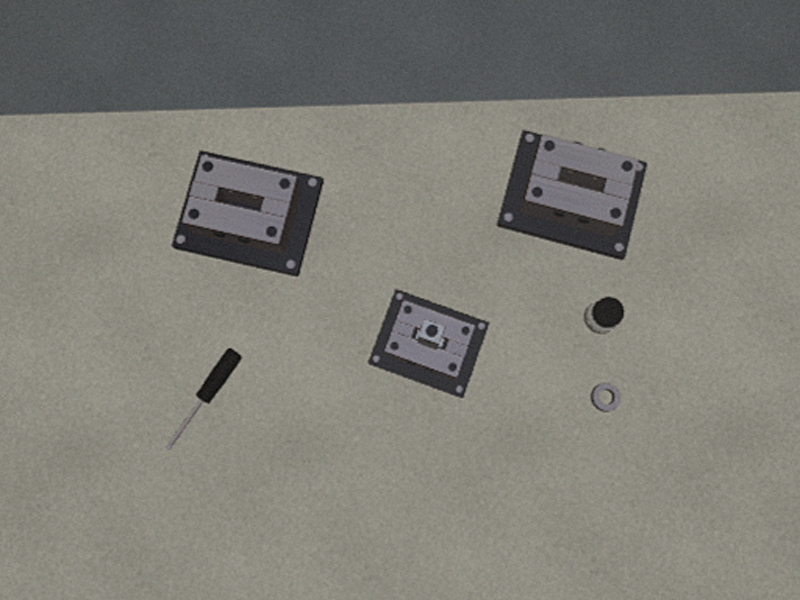

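Candidates in the top view (800x600): the fixture at (250,213), the one at (573,194), and the one at (429,343). The last is the smallest and the only one holding a block with a thumbscrew, and it sits at (380,290) in the scene view, so I choose it. Next I check it in a close crop and measure it.

```bash
python3 - <<'E'
from h import *
import pickle
C=pickle.load(open("c0.pkl","rb")); c=C["top"]; im=c["image"]
x0,y0,x1,y1=225,175,325,265
crop=im[y0:y1,x0:x1]
hsv=cv2.cvtColor(crop,cv2.COLOR_RGB2HSV); 
# bench is yellowish-green, parts are bluish/dark: b-r
m=(((crop[:,:,2].astype(int)-crop[:,:,0])>-3)|(crop.max(2)<90)).astype(np.uint8)*255
m=cv2.morphologyEx(cv2.medianBlur(m,3),cv2.MORPH_CLOSE,np.ones((5,5)))
cs,_=cv2.findContours(m,0,2); k=max(cs,key=cv2.contourArea)
b=cv2.boxPoints(cv2.minAreaRect(k))
ap=cv2.approxPolyDP(k,8,True)[:,0]
print(cv2.contourArea(k),b.tolist(),ap.tolist())
W=np.array([ray(c,u+x0,v+y0,12) for u,v in ap]); print(W.round(1).tolist(), W.mean(0).round(1), [round(np.linalg.norm(W[i]-W[i-1]),1) for i in range(len(W))])
# block head
p=(crop.min(2)>150).astype(np.uint8)*255
s=C["scene"]["image"][150:220,205:280]
v1=cv2.resize(crop[:,:,::-1],(500,450),interpolation=cv2.INTER_CUBIC); v2=cv2.resize(s[:,:,::-1],(300,280),interpolation=cv2.INTER_CUBIC)
o=np.zeros((450,800,3),np.uint8); o[:,:500]=v1;o[:280,500:]=v2; cv2.imwrite("pics/crop1.png",o)
E
```

```text
3162.5 [[10.124092102050781, 57.408756256103516], [27.671531677246094, 9.153286933898926], [88.05109405517578, 31.109485626220703], [70.50365447998047, 79.36495208740234]] [[28, 11], [11, 57], [71, 78], [87, 32]]
[[587.6, 5.2, 12.0], [480.1, 47.6, 12.0], [427.8, -89.1, 12.0], [533.5, -131.1, 12.0]] [507.2 -41.8  12. ] [np.float64(146.6), np.float64(115.5), np.float64(146.3), np.float64(113.8)]
```

View pics/crop1.png

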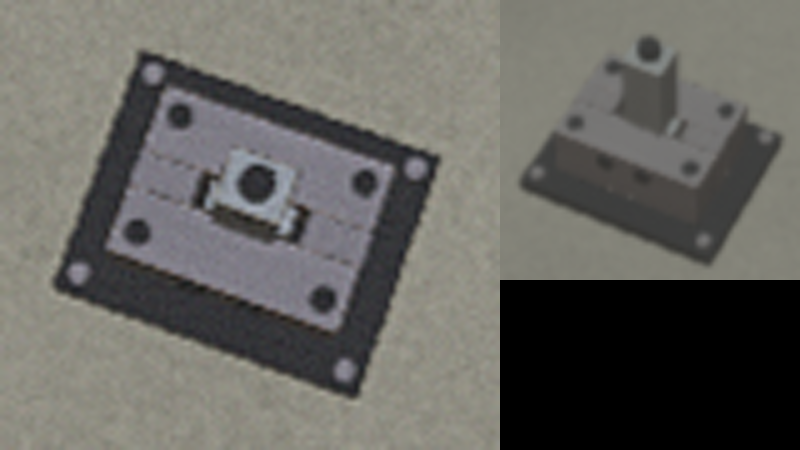

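It is the right one: the block's screw is at crop (258,184), and the tongue's ends show in the slot on both sides. I refine the centre from the screw and set out.

```bash
python3 - <<'E'
from h import *
import pickle
C=pickle.load(open("c0.pkl","rb"))
print(ray(C["top"],276.1,211.3,133).round(1), ray(C["scene"],241.6,161.6,133).round(1))
# socket top dowel screws (z57) from crop pixels
P=[(180,116),(365,182),(322,299),(137,232)]
W=np.array([ray(C["top"],u/5-.5+225,v/5-.5+175,57) for u,v in P]);print(W.round(1).tolist(),W.mean(0).round(1))
# plate corner screws z~12
P=[(153,74),(415,168),(345,370),(77,272)]
W=np.array([ray(C["top"],u/5-.5+225,v/5-.5+175,12) for u,v in P]);print(W.round(1).tolist(),W.mean(0).round(1))
d=W[0]-W[1]; e=W[3]-W[2]; print(np.degrees(np.arctan2(d[1],d[0])),np.degrees(np.arctan2(e[1],e[0])))
E
```

```text
[507.5 -41.4 133. ] [516.9 -41.2 133. ]
[[551.0, -10.9, 57.0], [518.5, -92.8, 57.0], [466.6, -71.4, 57.0], [498.9, 9.9, 57.0]] [508.8 -41.3  57. ]
[[579.5, 0.5, 12.0], [531.3, -120.5, 12.0], [438.2, -83.8, 12.0], [487.0, 38.4, 12.0]] [509.  -41.3  12. ]
68.24925727075609 68.23039796477829
```

move_arm(dp=[[27,-41,0],[27,-41,0],[27,-41,0],[27,-41,0],[27,-41,0],[27,-41,0],[27,-41,0]], rotation=[[0,0,-0.018],[0,0,-0.018],[0,0,-0.018],[0,0,-0.018],[0,0,-0.018],[0,0,-0.018],[0,0,-0.018]], hand=[1,1,1,1,1,1,1])

```text
clock: 0.98
eef_pos: [322.3, 245.3, 205.4]
eef_rot: [3.142, 0.0, 2.771]
wrist_force: [0.1, 0.1, 0.0]
finger_gap: 94.4
finger_force: 0.0
```

move_arm(dp=[[27,-41,0],[27,-41,0],[27,-41,0],[27,-41,0],[27,-41,0],[27,-41,0],[24,-40.5,0],[0,0,0]], rotation=[[0,0,-0.008],[0,0,0],[0,0,0],[0,0,0],[0,0,0],[0,0,0],[0,0,0],[0,0,0]], hand=[1,1,1,1,1,1,1,1])

```text
clock: 1.98
eef_pos: [508.3, -41.9, 204.6]
eef_rot: [-3.141, -0.001, 2.761]
wrist_force: [-0.8, -0.3, 0.3]
finger_gap: 94.1
finger_force: 0.0
```

```bash
python3 - <<'E'
from h import *
a=shot("top");b=shot("scene")
A=cv2.resize(a["image"][150:290,200:360,::-1],(400,350),interpolation=cv2.INTER_CUBIC)
B=cv2.resize(b["image"][90:230,170:330,::-1],(400,350),interpolation=cv2.INTER_CUBIC)
cv2.imwrite("pics/above.png",np.hstack([A,B]))
s=manip.read_state();print(s["clock"],s["eef_pos"],s["eef_rot"],s["joints"])
E
```

```text
2.075 [507.43226718 -39.69458592 205.00275676] [-3.14148974e+00 -1.03456376e-03  2.76308019e+00] [-1.50109117e-01  2.09478766e-01  1.63538511e+00  1.39161317e-04
  1.29775978e+00 -1.34243063e+00]
```

View pics/above.png

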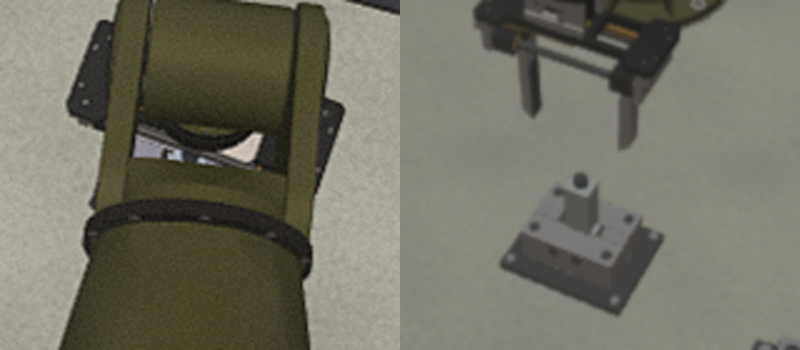

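The fingers straddle the head (tips at crop (530,110) and (627,145) above the screw at (580,180)). I descend and close gently.

move_arm(dp=[[0,0,-40],[0,0,-40],[0,0,-30],[0,0,-13],[0,0,0],[0,0,0],[0,0,0],[0,0,0]], rotation=[[0,0,0],[0,0,0],[0,0,0],[0,0,0],[0,0,0],[0,0,0],[0,0,0],[0,0,0]], hand=[1,1,1,1,0.5,0.25,0.25,0.25], newtons=20)

```text
clock: 3.08
eef_pos: [508.0, -39.8, 83.0]
eef_rot: [3.141, 0.001, 2.764]
wrist_force: [-0.1, -0.1, 0.2]
finger_gap: 57.4
finger_force: 0.0
```

move_arm(dp=[[0,0,0],[0,0,0],[0,0,0],[0,0,0],[0,0,0],[0,0,0]], rotation=[[0,0,0],[0,0,0],[0,0,0],[0,0,0],[0,0,0],[0,0,0]], hand=[0.25,0.25,0.25,0.25,0.25,0.25])

```text
clock: 3.82
eef_pos: [507.8, -39.7, 82.5]
eef_rot: [3.141, 0.0, 2.764]
wrist_force: [0.8, 2.0, 0.3]
finger_gap: 30.1
finger_force: 20.0
```

move_arm(dp=[[0,0,0],[0,0,0],[0.4,1.0,0.5],[0.4,1.0,0.5],[0.4,1.0,0.5]], rotation=[[0,0,0],[0,0,0],[-0.028,0.011,0],[-0.028,0.011,0],[-0.028,0.011,0]], hand=[0.2,0.2,0.2,0.2,0.2], newtons=60)

```text
clock: 4.45
eef_pos: [508.8, -36.7, 83.5]
eef_rot: [-3.049, -0.0, 2.764]
wrist_force: [2.3, -0.5, -10.9]
finger_gap: 29.6
finger_force: 60.0
```

move_arm(dp=[[0,0,0]], rotation=[[0,0,0]], hand=[0.2])

```text
clock: 4.58
eef_pos: [508.8, -36.6, 83.6]
eef_rot: [-3.05, -0.0, 2.765]
wrist_force: [1.2, -1.7, -8.1]
finger_gap: 29.7
finger_force: 60.0
```

move_arm(dp=[[-0.7,-1.7,0.5],[-0.7,-1.7,0.5],[-0.7,-1.7,0.5],[-0.7,-1.7,0.5],[0,0,0]], rotation=[[0.0465,-0.0185,0],[0.0465,-0.0185,0],[0.0465,-0.0185,0],[0.0465,-0.0185,0],[0,0,0]], hand=[0.2,0.2,0.2,0.2,0.2])

```text
clock: 5.2
eef_pos: [505.9, -43.8, 85.8]
eef_rot: [3.031, -0.0, 2.763]
wrist_force: [2.9, 1.9, -8.8]
finger_gap: 30.0
finger_force: 60.0
```

move_arm(dp=[[0.85,2.2,0.6],[0.85,2.2,0.6],[0.85,2.2,0.6],[0.85,2.2,0.6],[0,0,0]], rotation=[[-0.056,0.022,0],[-0.056,0.022,0],[-0.056,0.022,0],[-0.056,0.022,0],[0,0,0]], hand=[0.2,0.2,0.2,0.2,0.2])

```text
clock: 5.82
eef_pos: [509.5, -34.7, 88.2]
eef_rot: [-3.008, 0.001, 2.766]
wrist_force: [0.5, -3.8, -7.2]
finger_gap: 29.6
finger_force: 60.0
```

```bash
python3 - <<'E'
from h import *
b=shot("scene")
B=cv2.resize(b["image"][130:230,190:300,::-1],(660,600),interpolation=cv2.INTER_CUBIC)
cv2.imwrite("pics/lean.png",cv2.convertScaleAbs(B,alpha=1.5))
s=manip.read_state();print(s["wrist_force"],s["moment"],s["eef_rot"])
E
```

```text
[ 0.1413373  -2.20308239 -8.71393121] [-0.64211238 -0.16683517  0.03998369] [-3.00975403e+00  1.08456331e-03  2.76516263e+00]
```

View pics/lean.png

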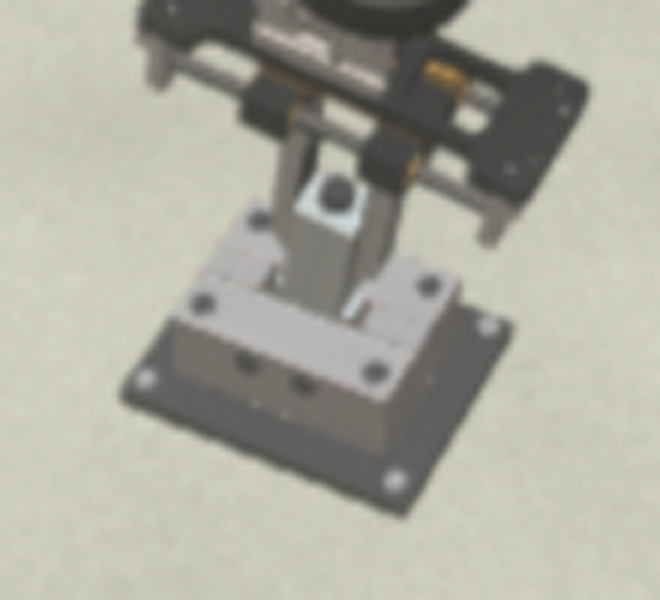

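The head is leaned with the gripper (screw at (337,195)), and the socket sits flat on its plate. I keep rocking.

move_arm(dp=[[-1.0,-2.5,0.6],[-1.0,-2.5,0.6],[-1.0,-2.5,0.6],[-1.0,-2.5,0.6],[0,0,0],[1.05,2.65,0.6],[1.05,2.65,0.6],[1.05,2.65,0.6],[1.05,2.65,0.6],[0,0,0]], rotation=[[0.06,-0.024,0],[0.06,-0.024,0],[0.06,-0.024,0],[0.06,-0.024,0],[0,0,0],[-0.06,0.024,0],[-0.06,0.024,0],[-0.06,0.024,0],[-0.06,0.024,0],[0,0,0]], hand=[0.2,0.2,0.2,0.2,0.2,0.2,0.2,0.2,0.2,0.2])

```text
clock: 7.12
eef_pos: [509.8, -34.1, 93.3]
eef_rot: [-3.008, 0.002, 2.766]
wrist_force: [-0.7, -3.7, -6.6]
finger_gap: 29.6
finger_force: 60.0
```

move_arm(dp=[[-1.1,-2.85,0.6],[-1.1,-2.85,0.6],[-1.1,-2.85,0.6],[-1.1,-2.85,0.6],[0,0,0],[1.15,3.0,0.6],[1.15,3.0,0.6],[1.15,3.0,0.6],[1.15,3.0,0.6],[0,0,0]], rotation=[[0.06,-0.024,0],[0.06,-0.024,0],[0.06,-0.024,0],[0.06,-0.024,0],[0,0,0],[-0.06,0.024,0],[-0.06,0.024,0],[-0.06,0.024,0],[-0.06,0.024,0],[0,0,0]], hand=[0.2,0.2,0.2,0.2,0.2,0.2,0.2,0.2,0.2,0.2])

```text
clock: 8.38
eef_pos: [510.0, -33.6, 98.2]
eef_rot: [-3.008, 0.002, 2.766]
wrist_force: [-1.3, -5.0, -5.9]
finger_gap: 29.7
finger_force: 60.0
```

move_arm(dp=[[-1.25,-3.15,0.6],[-1.25,-3.15,0.6],[-1.25,-3.15,0.6],[-1.25,-3.15,0.6],[0,0,0],[1.3,3.3,0.6],[1.3,3.3,0.6],[1.3,3.3,0.6],[1.3,3.3,0.6],[0,0,0]], rotation=[[0.06,-0.024,0],[0.06,-0.024,0],[0.06,-0.024,0],[0.06,-0.024,0],[0,0,0],[-0.06,0.024,0],[-0.06,0.024,0],[-0.06,0.024,0],[-0.06,0.024,0],[0,0,0]], hand=[0.2,0.2,0.2,0.2,0.2,0.2,0.2,0.2,0.2,0.2])

```text
clock: 9.62
eef_pos: [510.7, -32.6, 103.9]
eef_rot: [-3.01, 0.003, 2.765]
wrist_force: [-4.4, -0.7, 5.3]
finger_gap: 29.6
finger_force: 60.0
```

move_arm(dp=[[-0.9,-2.6,0.5],[-0.9,-2.6,0.5],[-0.9,-2.6,0.5],[0,0,0],[0,0,2],[0,0,2],[0,0,2]], rotation=[[0.041,-0.0165,0],[0.041,-0.0165,0],[0.041,-0.0165,0],[0,0,0],[0,0,0],[0,0,0],[0,0,0]], hand=[0.2,0.2,0.2,0.2,0.2,0.2,0.2])

```text
clock: 10.5
eef_pos: [507.6, -40.6, 110.4]
eef_rot: [3.14, 0.002, 2.764]
wrist_force: [1.0, 0.7, -3.2]
finger_gap: 29.7
finger_force: 60.0
```

Only the block's weight remains on the wrist, so it is free of the balls. I raise it to 15 mm clear.

move_arm(dp=[[0,0,3],[0,0,3],[0,0,3],[0,0,3],[0,0,3],[0,0,2],[0,0,0],[0,0,0]], rotation=[[0,0,0],[0,0,0],[0,0,0],[0,0,0],[0,0,0],[0,0,0],[0,0,0],[0,0,0]], hand=[0.2,0.2,0.2,0.2,0.2,0.2,0.2,0.2])

```text
clock: 11.5
eef_pos: [507.4, -40.8, 127.1]
eef_rot: [3.14, 0.002, 2.764]
wrist_force: [-0.3, -0.1, -2.1]
finger_gap: 29.8
finger_force: 60.0
```

```bash
python3 - <<'E'
from h import *
b=shot("scene")
B=cv2.resize(b["image"][130:230,190:300,::-1],(660,600),interpolation=cv2.INTER_CUBIC)
cv2.imwrite("pics/up.png",cv2.convertScaleAbs(B,alpha=1.5))
f=lambda X:[round((proj(b,X)[0]-190+.5)*6),round((proj(b,X)[1]-130+.5)*6)]
for z in (178,173,168): print("screw top",z,f([508,-41,z]), "underside", f([508,-41,z-106]))
s=manip.read_state();print(s["wrist_force"],s["eef_pos"],s["eef_rot"],s["finger_force"])
E
```

```text
screw top 178 [313, 107] underside [318, 266]
screw top 173 [313, 115] underside [318, 273]
screw top 168 [314, 123] underside [318, 280]
[ 0.210904    0.59893242 -2.49990898] [507.38301364 -40.76828919 127.12939027] [3.13980245e+00 1.70007264e-03 2.76371720e+00] 59.99516844749451
```

View pics/up.png

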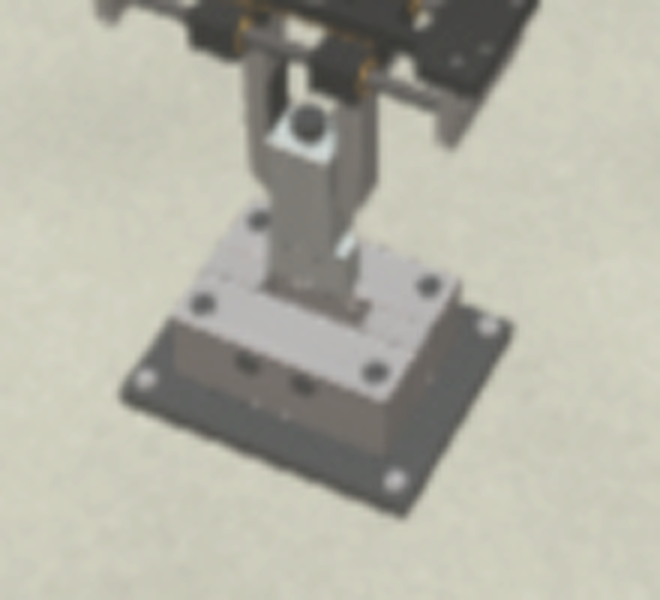

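The block hangs upright with its screw at (309,123). That is about 70 px above where it started, or about 44 mm of rise, so about 14 mm of air. The socket is flat on its plate, so I hand it in.

```bash
python3 -c "
from cell import manip
print(manip.sign_off())"
```

```text
the job is handed in; nothing more can be done
None
```

The block was rocked free and is held upright and still about 14 mm above the slot, with the socket seen flat on its plate; the job is handed in at about 12 s, and no verdict was returned.

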